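# Shake the last spacer disc out of its slotted box

## Task

Pick up the slotted dispenser box by its handle, tip it slot end down over the empty square tray and shake it until the steel disc inside lines up with the slot and drops into the tray; the disc must not land on the counter. Then put the box back down flat in the middle of its mat and let go. Leave the other parts on the counter where they are.

Things in the scene. Friction and masses are not known exactly. Their poses are not given: they have to be found in the camera images.
- box_handle (a point): Middle of the handle of the loose box (160 g): a flat case, black floor, clear lid, white slot end 118 (its x) x 70 (y) x 22 high. On top, centred, an upright black handle 70 long (x), 18 thick (y), 44 high; this point is 46 above the underside, 20 below the handle's top, 24 above the lid. z up when flat; -x points to the end with the slot, at first roughly towards the robot.
- box_slot (a point): Centre of the slot, outer face of the -x end: 59 towards -x and 35 below box_handle, same axes. Slot 34 wide (y), 14 high like the inside (110 x 62 x 14, walls 4). A fixed 10 mm pin inside, on the centre line 30 behind the slot wall, sends a sliding disc to a corner beside the slot: quick sideways shakes (y, 20 to 40 mm) or rocking it about z by 0.6 rad each way line it up.
- disc_center (a point): Centre of the loose steel disc, 22 across, 8 thick, 24 g; at the start it lies flat in the rear half of the box. Steel on smooth plastic, friction 0.2 to 0.3: it slides to the slot end once that is tipped 30 degrees or more down; 45 is plenty.
- tray_in (a point): Centre of the inner floor of the empty black square tray, fixed, 170 x 170 outside, walls 4 thick, rim 26 above this point.
- mat_top (a point): Centre of the top of the fixed dark rubber mat, 200 (x) by 140 (y) and 4 thick; the box lies on it at the start, roughly along the mat's x.
- bush_a: Bystander: black rubber bush with a steel eye, 42 across, 38 high, standing between mat and tray; origin under its centre.
- pulley: Bystander: dark steel belt pulley, 68 across, 32 high, lying between mat and tray, beyond the bush; origin under its centre.
Not all that is in view belongs to the job. Of the things like the part that bears box_handle, leave any that is brown or purple; of the rest the larger one is meant.

How it is judged:
On the way, in this order (a step that is already met when the one before it is completed fails the run):
1. the box is lifted off its mat with the disc still in it (height (world z) of box_handle above 0.085 m and x of disc_center in the frame of box_handle between -0.055 and 0.055 m and z of disc_center in the frame of box_handle between -0.05 and -0.02 m), for 0.1 s.
2. the disc has dropped into the tray while the box is held above it (height (world z) of box_handle above 0.07 m and horizontal distance between box_slot and tray_in below 0.13 m and x of disc_center in the frame of tray_in between -0.081 and 0.081 m and y of disc_center in the frame of tray_in between -0.081 and 0.081 m and z of disc_center in the frame of tray_in below 0.02 m), for 0.1 s.
At the end, for the whole second after the job is handed in: The disc lies in the tray, and the box lies flat (within 0.1 rad) on its mat, its middle within 35 mm of the mat's middle, let go (x of disc_center in the frame of tray_in between -0.081 and 0.081 m and y of disc_center in the frame of tray_in between -0.081 and 0.081 m and z of disc_center in the frame of tray_in below 0.02 m and horizontal distance between box_handle and mat_top below 0.035 m and angle between box_handle's own z axis and vertical below 0.1 rad and z of box_handle in the frame of mat_top between 0.04 and 0.052 m); the robot touches nothing.
It fails at once if the disc falls on the counter or the mat (height (world z) of disc_center below 0.03 m and (x of disc_center in the frame of tray_in above 0.083 m or x of disc_center in the frame of tray_in below -0.083 m or y of disc_center in the frame of tray_in above 0.083 m or y of disc_center in the frame of tray_in below -0.083 m) and (x of disc_center in the frame of box_handle above 0.065 m or x of disc_center in the frame of box_handle below -0.065 m or y of disc_center in the frame of box_handle above 0.04 m or y of disc_center in the frame of box_handle below -0.04 m or z of disc_center in the frame of box_handle above -0.015 m or z of disc_center in the frame of box_handle below -0.06 m)).
It fails at once if the bush or the pulley is shifted more than 30 mm (distance of any of bush_a, pulley from where it was at the start of the episode above 0.03 m).
It also fails if it takes over 54 s, if anything falls off the work surface, if the arm or the gripper's body presses on something with over 40 N, if the wrist force passes 120 N, or if a joint passes its speed limit or range.

## Robot

A 6-joint arm with a two-finger parallel gripper is mounted at the origin on the work surface. World frame = base frame: x ahead of the robot, y to its left, z up, the work surface at z = 0. Lengths are in m, angles in rad, forces in N, time in s.
With the tool pointing down it reaches from about 0.2 to 0.875 m from the base axis. Payload 3.4 kg.
Tool frame: the origin (TCP) lies at the very end of the fingers, on their centre line; the grasp point (between the pads) lies 19 mm behind it; z points along the fingers, y is the direction in which the jaws open and shut (so a half turn about z gives the same grasp; the last joint's range is limited). The gripper opens to 94 mm and grips with 3 to 60 N. Pads are 16 mm wide; open, the fingers measure 119 mm over their backs; the gripper's body (75 mm by 177 mm) begins 78 mm behind the grasp point.
Start: joints at [-1.266, 0.276, 1.505, -0, 1.361, -0.121], TCP at [0.238, -0.524, 0.205] pointing down, gripper open.
Joint ranges: [-2.89, 2.89], [-0.75, 2.08], [0.22, 2.7], [-1.18, 4.32], [0.11, 2.71], [-2.7, 2.7]. Speed limits (rad/s): [2.57, 2.57, 3.14, 3.14, 3.14, 3.14].

## Interface

Orientations are given as a rotation vector (axis times angle).
In Python, from station import sense, camera, camera_model, manip, nets gives the robot as it stands.
- The arm moves only by the tool servo_tool, never from a script. Its argument "moves" is a list of rows, each a list of 5 numbers: the opening, from -1 (shut) to 1 (fully open), then the shift along the tool's x, y, z normalised to -1 to 1, where 1 is 0.05 m, then the turn about the tool's z normalised to -1 to 1, where 1 is 4 degrees. In form: [[claw, dx, dy, dz, roll], ...]. A call has 1 to 12 rows; each row shifts and turns the commanded pose from where the row before left it, along the tool's axes as they then stand; what a row does not reach is not made up. A row lasts 1/10 s, in which the tool goes at most 50 mm and 8.59 degrees, less where a joint would pass 70% of its speed; a pose out of reach is approached as far as the arm can. A call with a number of a shift or a turn outside -1 to 1 is refused whole. A call with a gripper value outside its range is refused whole. The fingers move at their own pace and stop on an object; "squeeze" is the grip in N (left out, the last holds). Time passes only in rows, so rows that do not move let the fingers close. It gives the time, the measured TCP pose, the force and the opening at its end, in the units of the state.
- sense(): the state, without advancing time (a new reading comes with each control period).
- camera(name): name is "scene" or "top"; returns the picture (400x640x3 uint8, red, green, blue); there is no depth.
- camera_model(name): a dict with "fx", "fy", "cx", "cy" (pixels), "extrinsics" (4x4, takes a point from camera to world coordinates). Camera axes: x right, y up, looking along -z (the intrinsics and any distortion apply to the point x, -y, -z); pixel columns grow to the right and rows downward; lengths in m; the calibration is good to about 2 mm. A picture is of the moment at which its call begins. camera_model takes no time and is no camera call.
- manip.close_job(): hands the job in, once; it reports no verdict.
Trained networks look in the newest picture that a camera, given by its name, has taken for a name from the list of things; names that differ only in an ending like _2 or _b are one class to them, and where a whole thing is asked for, a point or a joint stands for the part that bears it (a point fixed in the world has none). Each returns a list of dicts, best first, with "p" (0 to 1); they miss things now and then, are a little off and sometimes report something else, mostly with a low value. They report only what shows in the picture. A call takes as long as a camera call. They do not tell look-alikes from the thing itself.
- nets.find_in(query, camera): "rect" ([centre column, centre row, width, height] in pixels, round what is visible of it).
The state is a dict: "clock": time; "joints": joint angles; "joint_vel": joint speeds; "joint_efforts": joint torques, N m; "ee_pos": TCP position; "tool_rot": TCP orientation; "force": force on the tool from outside, world axes, zero at the start; "torque": the same for the moment, N m; "opening": opening from 0.0 (shut) to 1.0 (fully open).
Only numpy, scipy, OpenCV 4.12 (cv2) and the standard library are available. Lean on these libraries where they do the work, as an engineer would, in place of code of your own. Each camera call takes 0.05 s, during which the arm holds its last target. There are 200 camera calls.

## Working session

There is one attempt and no reset: what is moved stays moved. The work goes in short steps, Python scripts to look and compute and a tool call to move; the robot and the scene stay as the last step left them, time stands still between calls to the robot, and variables do not carry over. Pictures are saved under pics/ and viewed, about 8 in all and at most 12, crops included, and the job is handed in when it is done.

Besides the shell and the picture viewer there is one more tool, called after ">>>" as name([rows], argument=value, ...), one row to a line, values as JSON. servo_tool: Moves the arm, as the interface text tells. Its arguments: {"type":"object","properties":{"moves":{"type":"array"},"squeeze":{"type":"number"}},"required":["moves"]}

```bash
mkdir -p pics; cat > h.py <<'E'
import numpy as np, cv2
from station import sense, camera, camera_model, manip, nets
def ray(name,u,v,z):
    m=camera_model(name);T=np.array(m["extrinsics"])
    d=T[:3,:3]@np.array([(u-m["cx"])/m["fx"],-(v-m["cy"])/m["fy"],-1]);o=T[:3,3]
    return (o+d*(z-o[2])/d[2]).round(4)
def proj(name,p):
    m=camera_model(name);T=np.array(m["extrinsics"]);q=T[:3,:3].T@(np.array(p)-T[:3,3])
    return np.array([m["cx"]+m["fx"]*q[0]/-q[2], m["cy"]-m["fy"]*q[1]/-q[2]]).round(1)
def save(name,fn,crop=None,s=1):
    im=camera(name)[:,:,::-1]
    if crop: a,b,c,d=crop; im=im[b:d,a:c]
    cv2.imwrite("pics/"+fn,cv2.resize(im,None,fx=s,fy=s,interpolation=cv2.INTER_CUBIC))
E
python3 - <<'E'
from h import *
save("top","t0.png",s=1.25); save("scene","s0.png",s=1.25)
for c in("top","scene"):
    m=camera_model(c);print(c,{k:m[k] for k in m if k!="extrinsics"},np.array(m["extrinsics"]).round(3).tolist())
    for q in("box_handle","box_slot","tray_in","mat_top","bush_a","pulley"):
        print(q,[(np.round(d["rect"]).tolist(),round(d["p"],2)) for d in nets.find_in(q,c)[:4]])
print(sense())
E
```

```text
top {'fx': 447.9644651723806, 'fy': 447.9644651723806, 'cx': 310.43572783327073, 'cy': 192.94240112042596} [[-0.027, 0.998, -0.06, 0.494], [-1.0, -0.027, 0.0, -0.059], [-0.001, 0.06, 0.998, 1.271], [0.0, 0.0, 0.0, 1.0]]
box_handle [([370.0, 194.0, 39.0, 47.0], 0.74), ([440.0, 238.0, 41.0, 49.0], 0.71), ([371.0, 125.0, 26.0, 31.0], 0.59), ([361.0, 264.0, 30.0, 31.0], 0.56)]
box_slot [([370.0, 194.0, 39.0, 45.0], 0.95), ([373.0, 123.0, 32.0, 34.0], 0.81), ([362.0, 264.0, 31.0, 33.0], 0.69), ([437.0, 236.0, 41.0, 46.0], 0.57)]
tray_in [([207.0, 197.0, 73.0, 77.0], 0.96)]
mat_top [([366.0, 194.0, 62.0, 80.0], 0.69)]
bush_a [([292.0, 216.0, 14.0, 16.0], 0.63)]
pulley [([285.0, 152.0, 21.0, 24.0], 0.61), ([207.0, 198.0, 72.0, 77.0], 0.59)]
scene {'fx': 403.70349240348565, 'fy': 403.70349240348565, 'cx': 319.56762754599345, 'cy': 202.38883496726353} [[-0.106, -0.623, 0.775, 1.238], [0.994, -0.081, 0.071, 0.014], [0.018, 0.778, 0.628, 0.612], [0.0, 0.0, 0.0, 1.0]]
box_handle [([271.0, 168.0, 36.0, 27.0], 0.9), ([181.0, 174.0, 58.0, 44.0], 0.75), ([244.0, 211.0, 35.0, 47.0], 0.62), ([206.0, 2
[... 340 characters left out ...]
, 33.0], 0.81)]
{'clock': 0.7, 'joints': array([-1.26597913e+00,  2.75847107e-01,  1.50487517e+00, -3.88812982e-05,
        1.36072173e+00, -1.21005678e-01]), 'joint_vel': array([ 1.89641038e-05, -1.93726657e-04, -9.19620140e-04, -1.25508233e-03,
        1.29719929e-03,  4.88907260e-04]), 'joint_efforts': array([-2.76209576e-04, -4.04318690e+01, -2.37455553e+01,  7.01066642e-02,
        2.45915574e-02, -1.31001360e-05]), 'ee_pos': array([ 0.2375044 , -0.52369501,  0.20553312]), 'tool_rot': array([ 3.07050425e+00,  6.63819345e-01, -3.80496542e-05]), 'force': array([ 0.0733072 , -0.05126967,  0.09112587]), 'torque': array([-0.03926362, -0.02350956,  0.02657554]), 'opening': 1.0002775277795293}
```

View pics/t0.png

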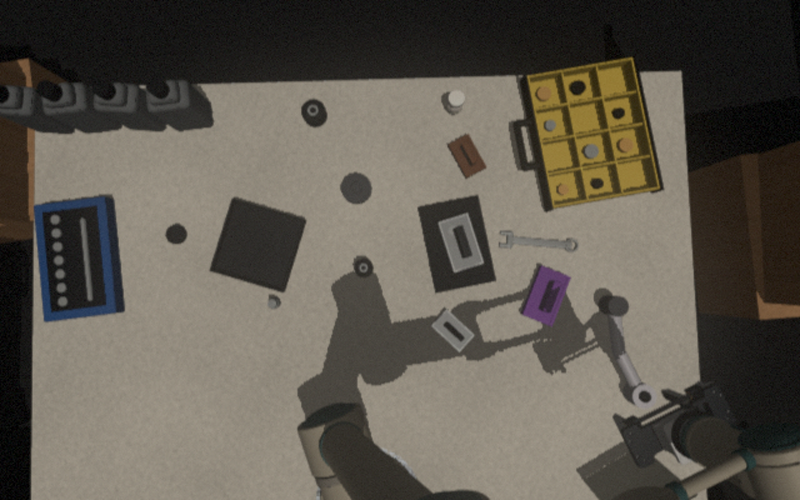

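View pics/s0.png

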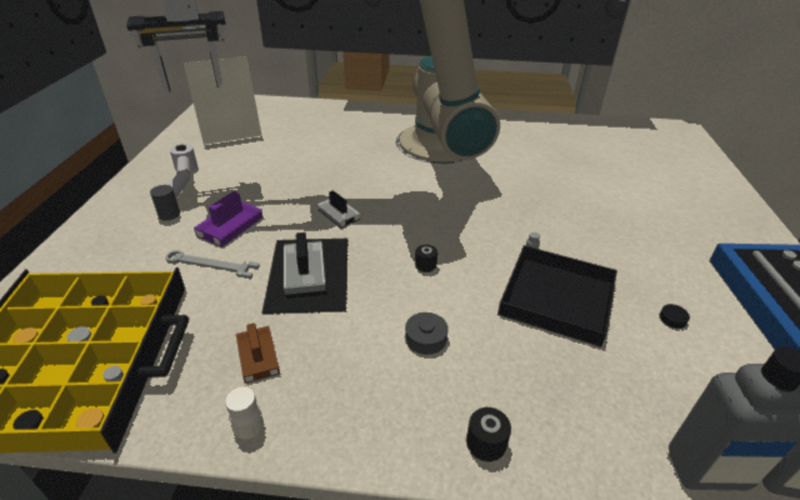

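Four look-alikes in the top image: on the mat (370,194), purple (437,236), brown (371,125) and a small grey one (362,264). The mat one is the larger of those that are neither brown nor purple. I'll confirm this in one crop.

```bash
python3 - <<'E'
from h import *
a=camera("top")[:,:,::-1][145:285,325:415]; b=camera("scene")[:,:,::-1][150:260,195:315]
a=cv2.resize(a,None,fx=4,fy=4,interpolation=2); b=cv2.resize(b,None,fx=3.6,fy=3.6,interpolation=2)
o=np.zeros((560,800,3),np.uint8);o[:,:360]=a;o[:b.shape[0],365:365+b.shape[1]]=b
cv2.imwrite("pics/c0.png",cv2.convertScaleAbs(o,alpha=1.8))
E
```

```text
(no output)
```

View pics/c0.png

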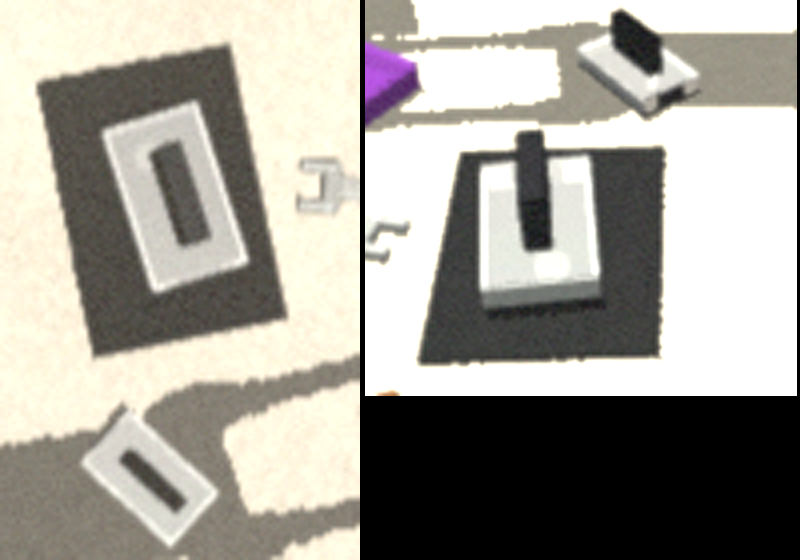

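The crop shows the grey box on the mat, clearly larger than the small grey one at (362,264), so it is the target. Its solid end faces the outer camera, so the slot faces the robot. Next I'll measure.

```bash
python3 - <<'E'
from h import *
g=cv2.cvtColor(camera("top"),cv2.COLOR_RGB2GRAY).astype(np.uint8)
def rect(roi,thr,inv,z,seed,sc=6):
    x0,y0,x1,y1=roi; im=cv2.resize(g[y0:y1,x0:x1],None,fx=sc,fy=sc,interpolation=2); im=cv2.GaussianBlur(im,(9,9),0)
    m=((im<thr) if inv else (im>thr)).astype(np.uint8)
    cs,_=cv2.findContours(m,cv2.RETR_EXTERNAL,1)
    s=(float((seed[0]-x0)*sc),float((seed[1]-y0)*sc))
    c=max([c for c in cs if cv2.pointPolygonTest(c,s,False)>=0],key=cv2.contourArea)
    P=np.array([ray("top",x0+(p[0][0]+.5)/sc-.5,y0+(p[0][1]+.5)/sc-.5,z)[:2] for p in c],np.float32)
    (cx,cy),(w,h),a=cv2.minAreaRect(P*1000); 
    return (round(cx,1),round(cy,1)),(round(w,1),round(h,1)),round(a,1)
print(g[194,365],g[194,350],g[178,366],g[150,400],g[194,205])
print("mat",rect((325,145,410,245),70,1,.004,(340,170)))
print("box",rect((345,165,392,222),75,0,.026,(361,180)))
print("handle",rect((358,176,382,210),75,1,.07,(370,194)))
for z in(0,.03):print("tray",z,rect((160,150,250,245),70,1,z,(207,197)))
for n,p,z in(("bush",(292,216),.03),("pulley",(285,152),.03)):print(n,ray("top",*p,z))
E
```

```text
92 44 113 143 45
mat ((561.6, -212.6), (198.5, 139.4), 9.9)
box ((562.1, -220.1), (121.3, 72.9), 15.9)
handle ((561.4, -217.4), (69.2, 22.8), 15.8)Traceback (most recent call last):
  File "<stdin>", line 16, in <module>
  File "<stdin>", line 9, in rect
  File "h.py", line 4, in ray
    m=camera_model(name);T=np.array(m["extrinsics"])
ValueError: time passes only in moves, steps and waits
```

```bash
sed -i 's/^def ray/import functools\ncamera_model=functools.lru_cache(None)(camera_model)\ndef ray/' h.py; python3 - <<'E'
from h import *
g=cv2.cvtColor(camera("top"),cv2.COLOR_RGB2GRAY)
m=(g[150:250,160:255]<70).astype(np.uint8)
cs,_=cv2.findContours(m,cv2.RETR_EXTERNAL,1);c=max(cs,key=cv2.contourArea)
for z in(0.,.03):
    P=np.array([ray("top",160+p[0][0],150+p[0][1],z)[:2] for p in c],np.float32)
    print("tray",z,cv2.minAreaRect(P*1000))
for n,p,z in(("bush",(292,216),.03),("pulley",(285,152),.03)):print(n,ray("top",*p,z))
from scipy.spatial.transform import Rotation as R
s=sense();print(s["clock"],R.from_rotvec(s["tool_rot"]).as_matrix().round(3).tolist())
E
```

```text
tray 0.0 ((571.6510620117188, 237.26580810546875), (177.05856323242188, 174.48593139648438), 71.69438934326172)
tray 0.03 ((569.8607788085938, 230.27102661132812), (172.900390625, 170.42770385742188), 71.7108383178711)
bush [ 0.5059 -0.0063  0.03  ]
pulley [0.6847 0.0088 0.03  ]
0.9 [[0.911, 0.413, 0.0], [0.413, -0.911, -0.0], [-0.0, 0.0, -1.0]]
```

>>> servo_tool([
  [1,0,0,0,0.7],
  [1,0,0,0,0.7],
  [1,0,0,0,0.72],
  [1,0.5,-0.24,0,0],
  [1,0.85,-0.41,0,0],
  [1,0.85,-0.41,0,0],
  [1,0.85,-0.41,0,0],
  [1,0.85,-0.41,0,0],
  [1,0.85,-0.41,0,0],
  [1,0.85,-0.41,0,0],
  [1,0.85,-0.41,0,0],
  [1,0.85,-0.41,0,0],
], squeeze=40)

```text
clock: 2.1
ee_pos: [0.5416, -0.2529, 0.2057]
tool_rot: [3.111, 0.435, 0.0]
force: [-1.3, -0.9, -0.2]
opening: 0.998
```

>>> servo_tool([
  [1,0.85,-0.4,0,0],
  [1,0.2,-0.1,0.5,0],
  [1,0,0,0.5,0],
  [1,0,0,0,0],
  [1,0,0,0,0],
])

```text
clock: 2.6
ee_pos: [0.5838, -0.216, 0.1555]
tool_rot: [-3.111, -0.435, 0.001]
force: [-0.1, 0.0, 0.5]
opening: 1.0
```

```bash
cat >> h.py <<'E'
from scipy.spatial.transform import Rotation as R
def to(x,y,z):
    s=sense();M=R.from_rotvec(s["tool_rot"]).as_matrix()
    print("clk",s["clock"],"pos",s["ee_pos"].round(4),"head",np.degrees(np.arctan2(M[1,0],M[0,0])).round(2),"tz",M[:,2].round(3),"F",s["force"].round(1),"op",round(s["opening"],3),"units",(M.T@(np.array([x,y,z])-s["ee_pos"])/.05).round(2))
E
python3 -c "
from h import *
to(.5894,-.2105,.035);print(sense()['joints'].round(2))"
```

```text
clk 2.6 pos [ 0.5838 -0.216   0.1555] head 15.91 tz [-0.001  0.    -1.   ] F [-0.1  0.   0.5] op 1.0 units [ 0.14 -0.07  2.41]
[-0.47  0.38  1.48 -0.    1.29  0.83]
```

>>> servo_tool([
  [1,0.14,-0.07,0.4,0],
  [1,0,0,0.7,0],
  [1,0,0,0.7,0],
  [1,0,0,0.4,0],
  [1,0,0,0.21,0],
  [1,0,0,0,0],
])

```text
clock: 3.2
ee_pos: [0.5895, -0.2112, 0.035]
tool_rot: [-3.111, -0.434, 0.0]
force: [-0.7, 0.9, 0.4]
opening: 0.998
```

```bash
python3 -c "
from h import *
to(.5894,-.2105,.035)
a=camera('top')[:,:,::-1][140:250,300:440]; b=camera('scene')[:,:,::-1][110:270,180:330]
o=np.zeros((540,800,3),np.uint8);o[:330,:420]=cv2.resize(a,(420,330));o[:384,425:785]=cv2.resize(b,(360,384))
cv2.imwrite('pics/g0.png',cv2.convertScaleAbs(o[:400],alpha=1.6))"
```

```text
clk 3.2 pos [ 0.5895 -0.2112  0.035 ] head 15.86 tz [-0.  0. -1.] F [-0.7  0.9  0.4] op 0.998 units [ 0.   -0.01 -0.  ]
```

View pics/g0.png

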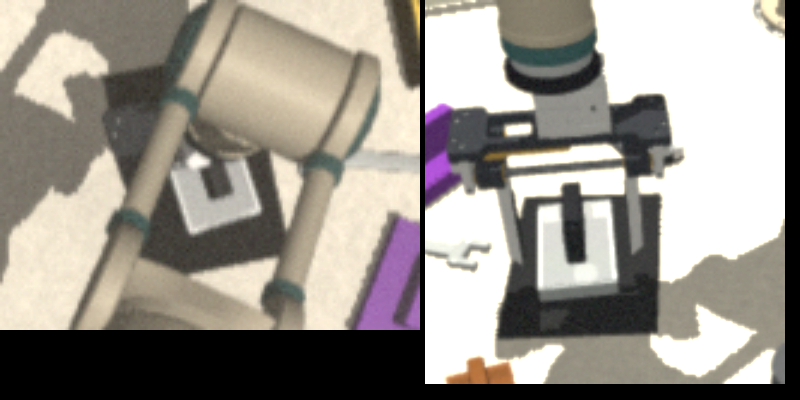

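The fingers straddle the handle, with the right scene panel showing its end at about (573,230) between them. Close now, then lift.

>>> servo_tool([
  [-1,0,0,0,0],
  [-1,0,0,0,0],
  [-1,0,0,0,0],
  [-1,0,0,0,0],
  [-1,0,0,0,0],
  [-1,0,0,0,0],
  [-1,0,0,0,0],
  [-1,0,0,0,0],
], squeeze=40)

```text
clock: 4.1
ee_pos: [0.5896, -0.2106, 0.0349]
tool_rot: [-3.111, -0.435, 0.0]
force: [0.1, 0.8, -0.2]
opening: 0.354
```

>>> servo_tool([
  [-1,0,0,-0.2,0],
  [-1,0,0,-0.4,0],
  [-1,0,0,-0.5,0],
  [-1,0,0,-0.5,0],
  [-1,0,0,-0.5,0],
  [-1,0,0,-0.5,0],
  [-1,0,0,-0.3,0],
  [-1,0,0,0,0],
  [-1,0,0,0,0],
])

```text
clock: 5.0
ee_pos: [0.5893, -0.2104, 0.1798]
tool_rot: [-3.111, -0.435, 0.0]
force: [-0.4, -0.4, -3.6]
opening: 0.185
```

```bash
python3 -c "
from h import *
to(.57,.231,.17)
b=camera('scene')[:,:,::-1][60:280,150:350]
cv2.imwrite('pics/l0.png',cv2.convertScaleAbs(cv2.resize(b,(500,550)),alpha=1.6))"
```

```text
clk 5.0 pos [ 0.5893 -0.2104  0.1798] head 15.92 tz [-0.  0. -1.] F [-0.4 -0.4 -3.6] op 0.185 units [ 2.05 -8.6   0.2 ]
```

View pics/l0.png

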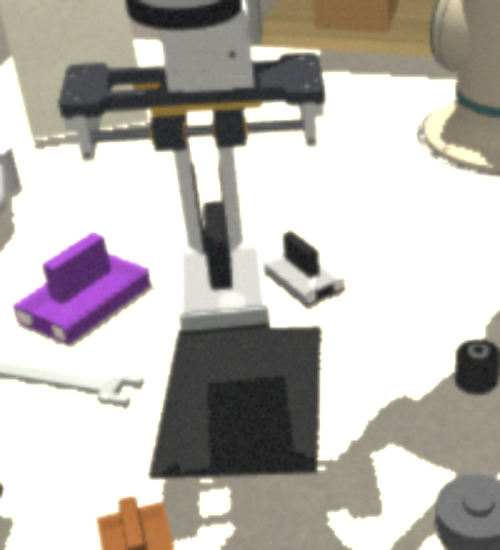

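```bash
python3 -c "
from h import *
u=np.array([.962,.274]);v=np.array([-.274,.962]);c=np.array([.5615,-.2185])
f=lambda a,b,z:((proj('scene',[*(c+a*u+b*v),z])-[150,60])*2.5).round(0).tolist()
for L in (.15,.155,.16,.165,.17): print(L,'rear lid corners',f(.059,.035,L),f(.059,-.035,L),'rear bottom',f(.059,.035,L-.022),f(.059,-.035,L-.022),'handle top rear',f(.035,0,L+.044),'front lid',f(-.059,.035,L),f(-.059,-.035,L))
to(.57,.231,.17)"
```

```text
0.15 rear lid corners [266.0, 296.0] [175.0, 304.0] rear bottom [268.0, 319.0] [179.0, 326.0] handle top rear [214.0, 235.0] front lid [259.0, 218.0] [178.0, 225.0]
0.155 rear lid corners [266.0, 291.0] [174.0, 299.0] rear bottom [268.0, 314.0] [178.0, 322.0] handle top rear [214.0, 230.0] front lid [259.0, 214.0] [177.0, 220.0]
0.16 rear lid corners [265.0, 286.0] [173.0, 294.0] rear bottom [268.0, 309.0] [177.0, 316.0] handle top rear [213.0, 225.0] front lid [258.0, 208.0] [176.0, 215.0]
0.165 rear lid corners [265.0, 280.0] [172.0, 288.0] rear bottom [267.0, 304.0] [176.0, 311.0] handle top rear [212.0, 219.0] front lid [258.0, 204.0] [175.0, 209.0]
0.17 rear lid corners [264.0, 275.0] [172.0, 283.0] rear bottom [267.0, 298.0] [175.0, 306.0] handle top rear [211.0, 213.0] front lid [258.0, 198.0] [174.0, 204.0]
clk 5.05 pos [ 0.5889 -0.2102  0.179 ] head 15.92 tz [-0.002  0.001 -1.   ] F [-0.2 -0.4 -1.6] op 0.185 units [ 2.06 -8.59  0.19]
```

The picture shows the fingers were still closing when the lift began. They hold only the tip of the handle, and the box is already tilted about 16° slot end down, with the disc visible near the rear at about (232,300). I'll set it back on the mat and regrip lower.

>>> servo_tool([
  [-1,0,0,0.3,0],
  [-1,0,0,0.4,0],
  [-1,0,0,0.4,0],
  [-1,0,0,0.4,0],
  [-1,0,0,0.25,0],
  [-1,0,0,0.2,0],
  [-1,0,0,0.15,0],
  [-1,0,0,0.12,0],
  [-1,0,0,0.12,0],
  [-1,0,0,0,0],
], squeeze=12)

```text
clock: 6.05
ee_pos: [0.5897, -0.2107, 0.0628]
tool_rot: [3.111, 0.435, -0.0]
force: [-1.0, -0.1, -1.6]
opening: 0.189
```

```bash
python3 -c "
from h import *
to(.5894,-.2105,.035)
b=camera('scene')[:,:,::-1][60:280,150:350]
cv2.imwrite('pics/l1.png',cv2.convertScaleAbs(cv2.resize(b,(500,550)),alpha=1.6))"
```

```text
clk 6.05 pos [ 0.5897 -0.2107  0.0628] head 15.92 tz [-0. -0. -1.] F [-1.  -0.1 -1.6] op 0.189 units [-0.   -0.01  0.56]
```

View pics/l1.png

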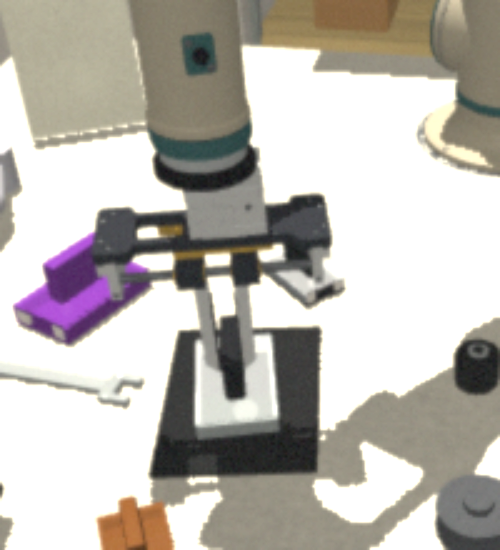

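>>> servo_tool([
  [-1,0,0,0.1,0],
  [-1,0,0,0.1,0],
  [-1,0,0,0,0],
  [-0.4,0,0,0,0],
  [-0.4,0,0,0,0],
  [-0.4,0,0,0,0],
  [-0.4,0,0,0,0],
], squeeze=5)

```text
clock: 6.8
ee_pos: [0.5895, -0.2107, 0.0528]
tool_rot: [-3.111, -0.435, 0.0]
force: [0.0, -0.1, 0.2]
opening: 0.301
```

```bash
python3 -c "
from h import *
to(.5894,-.2105,.035)
b=camera('scene')[:,:,::-1][120:260,190:310]
cv2.imwrite('pics/l2.png',cv2.convertScaleAbs(cv2.resize(b,(480,560),interpolation=2),alpha=1.6))
c=np.array([.5615,-.2185]);u=np.array([.962,.274]);v=np.array([-.274,.962])
f=lambda a,b,z:((proj('scene',[*(c+a*u+b*v),z])-[190,120])*4).round(0).tolist()
L=.026
print('rear lid',f(.059,.035,L),f(.059,-.035,L),'front lid',f(-.059,.035,L),f(-.059,-.035,L),'handle top',f(.035,0,.07),f(-.035,0,.07))"
```

```text
clk 6.8 pos [ 0.5895 -0.2107  0.0528] head 15.92 tz [-0. -0. -1.] F [ 0.  -0.1  0.2] op 0.301 units [-0.   -0.    0.36]
rear lid [284.0, 422.0] [152.0, 435.0] front lid [272.0, 290.0] [152.0, 300.0] handle top [209.0, 337.0] [206.0, 259.0]
```

View pics/l2.png

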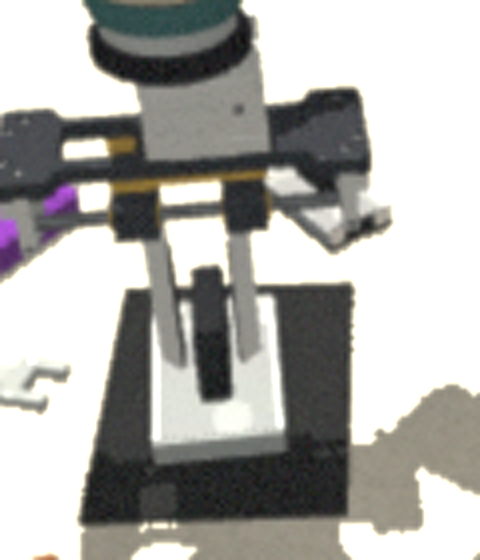

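The box is flat on the mat again, with its rear edge at rows 433–443. It has moved about 7 mm toward the camera. The disc is still at the rear, at (232,415). I'll shift 6 mm, go down and close fully.

>>> servo_tool([
  [-0.4,0.12,0,0.18,0],
  [-0.4,0,0,0.18,0],
  [-1,0,0,0,0],
  [-1,0,0,0,0],
  [-1,0,0,0,0],
  [-1,0,0,0,0],
  [-1,0,0,0,0],
  [-1,0,0,0,0],
  [-1,0,0,0,0],
], squeeze=45)

```text
clock: 7.75
ee_pos: [0.5954, -0.209, 0.0351]
tool_rot: [3.111, 0.435, 0.0]
force: [-0.5, 0.4, -2.1]
opening: 0.186
```

>>> servo_tool([
  [-1,0,0,-0.2,0],
  [-1,0,0,-0.4,0],
  [-1,0,0,-0.5,0],
  [-1,0,0,-0.5,0],
  [-1,0,0,-0.5,0],
  [-1,0,0,-0.5,0],
  [-1,0,0,-0.3,0],
  [-1,0,0,0,0],
  [-1,0,0,0,0],
])

```text
clock: 8.65
ee_pos: [0.5952, -0.2089, 0.1803]
tool_rot: [3.111, 0.435, 0.001]
force: [0.3, -0.6, -2.1]
opening: 0.186
```

```bash
python3 -c "
from h import *
to(.57,.231,.17)
b=camera('scene')[:,:,::-1][60:280,150:350]
cv2.imwrite('pics/l3.png',cv2.convertScaleAbs(cv2.resize(b,(500,550)),alpha=1.6))
u=np.array([.962,.274]);v=np.array([-.274,.962]);c=np.array([.5615,-.2185])+.007*u
f=lambda a,b,z:((proj('scene',[*(c+a*u+b*v),z])-[150,60])*2.5).round(0).tolist()
for L in (.16,.17): print(L,'rear lid corners',f(.059,.035,L),f(.059,-.035,L),'handle top rear',f(.035,0,L+.044),'front lid',f(-.059,.035,L),f(-.059,-.035,L))"
```

```text
clk 8.65 pos [ 0.5952 -0.2089  0.1803] head 15.92 tz [ 0. -0. -1.] F [ 0.3 -0.6 -2.1] op 0.186 units [ 1.93 -8.6   0.2 ]
0.16 rear lid corners [266.0, 291.0] [173.0, 299.0] handle top rear [213.0, 229.0] front lid [259.0, 213.0] [176.0, 218.0]
0.17 rear lid corners [264.0, 280.0] [171.0, 288.0] handle top rear [211.0, 218.0] front lid [258.0, 202.0] [174.0, 208.0]
```

View pics/l3.png

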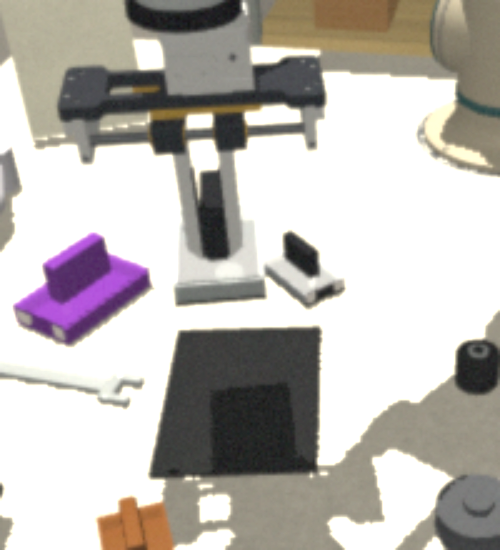

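>>> servo_tool([
  [-1,0.09,-0.3,0,0],
  [-1,0.18,-0.6,0,0],
  [-1,0.26,-0.85,0,0],
  [-1,0.26,-0.85,0,0],
  [-1,0.26,-0.85,0,0],
  [-1,0.26,-0.85,0,0],
  [-1,0.26,-0.85,0,0],
  [-1,0.26,-0.85,0,0],
  [-1,0.26,-0.85,0,0],
  [-1,0.26,-0.85,0,0],
  [-1,0.18,-0.6,0,0],
  [-1,0.09,-0.3,0,0],
])

```text
clock: 9.9
ee_pos: [0.6018, 0.2442, 0.1786]
tool_rot: [-3.11, -0.44, 0.004]
force: [0.1, 0.3, -1.9]
opening: 0.189
```

>>> servo_tool([
  [-1,0,0,0,0],
  [-1,0,0,0,0],
  [-1,0,0,0,0],
  [-1,0,0,0,0],
  [-1,0,0,0,0],
  [-1,0,0,0,0],
], squeeze=6)

```text
clock: 10.5
ee_pos: [0.6037, 0.2396, 0.1801]
tool_rot: [3.111, 0.433, 0.0]
force: [-0.5, -0.7, -2.5]
opening: 0.192
```

```bash
python3 -c "
from h import *
to(.604,.2405,.15)
b=camera('scene')[:,:,::-1][90:310,330:530]
cv2.imwrite('pics/m0.png',cv2.convertScaleAbs(cv2.resize(b,(500,550)),alpha=1.6))
u=np.array([.962,.274]);v=np.array([-.274,.962]);g=sense()['ee_pos']+[0,0,.019]
for t in (10,20,30,45):
  c,s=np.cos(np.radians(t)),np.sin(np.radians(t))
  f=lambda a,b,z:((proj('scene',[*(g[:2]+((a-.028)*c-(z-.052)*s)*u+b*v),g[2]+(a-.028)*s+(z-.052)*c])-[330,90])*2.5).round(0).tolist()
  print(t,'rear lid',f(.059,.035,.022),f(.059,-.035,.022),'rear bot',f(.059,.035,0),'front lid',f(-.059,.035,.022),f(-.059,-.035,.022))"
```

```text
clk 10.5 pos [0.6037 0.2396 0.1801] head 15.84 tz [ 0. -0. -1.] F [-0.5 -0.7 -2.5] op 0.192 units [ 0.01 -0.02  0.6 ]
10 rear lid [423.0, 257.0] [333.0, 266.0] rear bot [417.0, 284.0] front lid [344.0, 192.0] [263.0, 198.0]
20 rear lid [429.0, 253.0] [337.0, 262.0] rear bot [426.0, 282.0] front lid [344.0, 211.0] [264.0, 218.0]
30 rear lid [433.0, 247.0] [341.0, 256.0] rear bot [433.0, 278.0] front lid [347.0, 230.0] [267.0, 238.0]
45 rear lid [440.0, 235.0] [346.0, 244.0] rear bot [444.0, 266.0] front lid [354.0, 258.0] [273.0, 266.0]
```

View pics/m0.png

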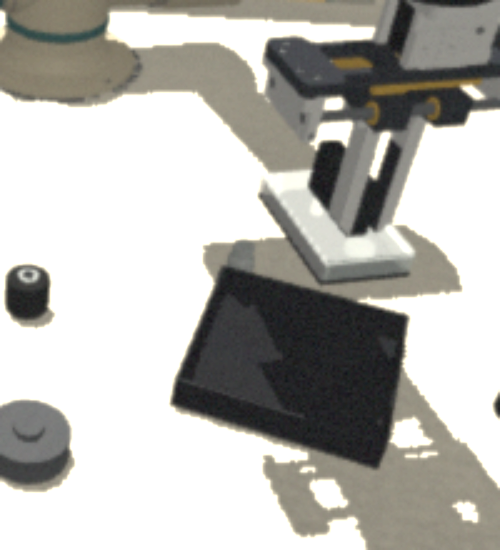

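The box is gripped well but tilted only about 5–10° at 6 N. I'll try 3 N with a small jog.

>>> servo_tool([
  [-1,0,0,0,0],
  [-1,0,0,0,0],
  [-1,0,0,0,0],
  [-1,0,0,0.15,0],
  [-1,0,0,-0.15,0],
  [-1,0,0,0.15,0],
  [-1,0,0,-0.15,0],
  [-1,0,0,0,0],
], squeeze=3)

```text
clock: 11.35
ee_pos: [0.604, 0.2406, 0.1809]
tool_rot: [-3.111, -0.435, -0.002]
force: [0.3, -0.9, -0.6]
opening: 0.191
```

```bash
python3 -c "
from h import *
to(.604,.2405,.15)
a=cv2.imread('pics/m0.png');b=camera('scene')[:,:,::-1][90:310,330:530]
b=cv2.convertScaleAbs(cv2.resize(b,(500,550)),alpha=1.6);cv2.imwrite('pics/m1.png',b)
d=cv2.absdiff(cv2.GaussianBlur(a,(9,9),0),cv2.GaussianBlur(b,(9,9),0)).max(2)>40
ys,xs=np.nonzero(d);print(d.sum(), xs.min() if d.any() else 0,ys.min() if d.any() else 0,xs.max() if d.any() else 0,ys.max() if d.any() else 0)
for q in('box_handle','box_slot'):
  print([(np.round((np.array(x['rect'][:2])-[330,90])*2.5),np.round(np.array(x['rect'][2:])*2.5),round(x['p'],2)) for x in nets.find_in(q,'scene') if x['rect'][0]>330])"
```

```text
clk 11.35 pos [0.604  0.2406 0.1809] head 15.92 tz [ 0.002  0.    -1.   ] F [ 0.3 -0.9 -0.6] op 0.191 units [-0.    0.    0.62]
5963 257 38 488 535
[(array([340., 222.]), array([165., 122.]), 0.9)]
[(array([342., 225.]), array([171., 116.]), 0.77)]
```

```bash
python3 -c "
import cv2
a=cv2.imread('pics/m0.png',0);b=cv2.imread('pics/m1.png',0)
for x in (275,290,400):
  print(x);print(list(range(150,300,5)));print(a[150:300:5,x].tolist());print(b[150:300:5,x].tolist())"
```

```text
275
[150, 155, 160, 165, 170, 175, 180, 185, 190, 195, 200, 205, 210, 215, 220, 225, 230, 235, 240, 245, 250, 255, 260, 265, 270, 275, 280, 285, 290, 295]
[146, 143, 141, 145, 161, 253, 254, 254, 253, 196, 124, 105, 102, 100, 156, 254, 255, 255, 154, 144, 145, 146, 141, 143, 145, 139, 72, 31, 36, 34]
[145, 142, 146, 143, 141, 154, 252, 255, 255, 255, 255, 255, 255, 228, 188, 149, 110, 97, 69, 130, 146, 143, 143, 143, 143, 139, 72, 37, 34, 31]
290
[150, 155, 160, 165, 170, 175, 180, 185, 190, 195, 200, 205, 210, 215, 220, 225, 230, 235, 240, 245, 250, 255, 260, 265, 270, 275, 280, 285, 290, 295]
[143, 145, 141, 142, 178, 252, 253, 253, 232, 220, 220, 220, 230, 200, 125, 106, 105, 93, 75, 119, 143, 149, 145, 145, 145, 144, 138, 48, 30, 35]
[144, 143, 143, 142, 141, 146, 144, 142, 146, 213, 255, 255, 255, 255, 255, 228, 175, 111, 104, 101, 69, 108, 145, 146, 143, 142, 135, 52, 34, 31]
400
[150, 155, 160, 165, 170, 175, 180, 185, 190, 195, 200, 205, 210, 215, 220, 225, 230, 235, 240, 245, 250, 255, 260, 265, 270, 275, 280, 285, 290, 295]
[69, 90, 120, 138, 144, 143, 145, 145, 156, 188, 249, 254, 255, 255, 255, 204, 159, 223, 255, 255, 233, 196, 150, 132, 114, 79, 141, 146, 145, 179]
[46, 63, 93, 123, 138, 143, 143, 145, 145, 158, 191, 249, 254, 255, 255, 204, 149, 219, 255, 238, 217, 189, 138, 118, 117, 73, 114, 145, 145, 178]
```

>>> servo_tool([
  [-1,0,0,0.2,0],
  [-1,0,0,-0.2,0],
  [-1,0,0,0.2,0],
  [-1,0,0,-0.2,0],
  [-1,0,0,0.2,0],
  [-1,0,0,-0.2,0],
  [-1,0,0,0.2,0],
  [-1,0,0,-0.2,0],
  [-1,0,0,0.2,0],
  [-1,0,0,-0.2,0],
  [-1,0,0,0,0],
])

```text
clock: 12.6
ee_pos: [0.6041, 0.2407, 0.1811]
tool_rot: [-3.111, -0.435, -0.003]
force: [-0.0, 0.1, -1.9]
opening: 0.191
```

```bash
python3 -c "
from h import *
to(.604,.2405,.15)
b=camera('scene')[:,:,::-1][90:310,330:530]
b=cv2.convertScaleAbs(cv2.resize(b,(500,550)),alpha=1.6);cv2.imwrite('pics/m2.png',b)"
```

```text
clk 12.6 pos [0.6041 0.2407 0.1811] head 15.92 tz [ 0.002  0.    -1.   ] F [-0.   0.1 -1.9] op 0.191 units [-0.    0.    0.62]
```

View pics/m2.png

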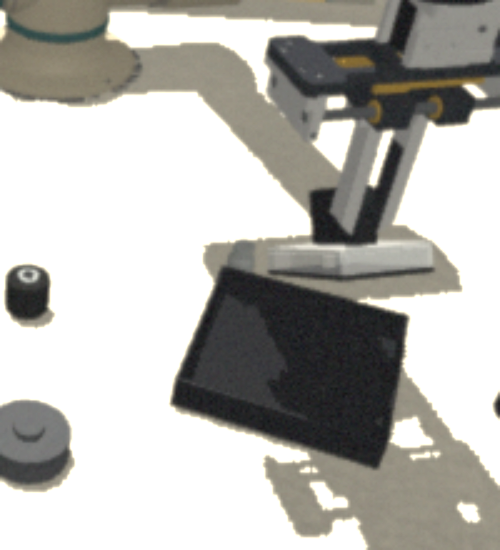

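Tilt is now about 36°, with the front corner at (268,247) and rear at (432,242). It is still well gripped, and the slot sits over the tray. Two more jogs, then tighten and lower.

>>> servo_tool([
  [-1,0,0,0.2,0],
  [-1,0,0,-0.2,0],
  [-1,0,0,0.2,0],
  [-1,0,0,-0.2,0],
  [-1,0,0,0,0],
])

```text
clock: 13.15
ee_pos: [0.6042, 0.2407, 0.1812]
tool_rot: [-3.111, -0.435, -0.003]
force: [-0.5, 0.2, -1.6]
opening: 0.19
```

>>> servo_tool([
  [-1,0,0,0,0],
  [-1,0,0,0,0],
  [-1,0,0,0.3,0],
  [-1,0,0,0.4,0],
  [-1,0,0,0.3,0],
  [-1,0,0,0,0],
], squeeze=45)

```text
clock: 13.75
ee_pos: [0.6016, 0.2399, 0.1274]
tool_rot: [3.111, 0.435, -0.008]
force: [-1.1, 0.6, -2.2]
opening: 0.187
```

>>> servo_tool([
  [-1,0,0.3,0,0],
  [-1,0,-0.6,0,0],
  [-1,0,0.6,0,0],
  [-1,0,-0.6,0,0],
  [-1,0,0.6,0,0],
  [-1,0,-0.6,0,0],
  [-1,0,0.6,0,0],
  [-1,0,-0.6,0,0],
  [-1,0,0.6,0,0],
  [-1,0,-0.3,0,0],
  [-1,0,0,0,0],
])

```text
clock: 14.85
ee_pos: [0.6043, 0.2407, 0.1313]
tool_rot: [-3.111, -0.434, -0.003]
force: [-0.5, -0.3, -1.5]
opening: 0.188
```

```bash
python3 -c "
from h import *
to(.604,.2405,.125)
b=camera('scene');cv2.imwrite('pics/n0.png',b[:,:,::-1])
print([(np.round(x['rect']),round(x['p'],2)) for x in nets.find_in('disc_center','scene')])
camera('top');print([(np.round(x['rect']),round(x['p'],2)) for x in nets.find_in('disc_center','top')])
print('tray px',proj('scene',[.57,.231,.006]),proj('top',[.57,.231,.006]))
m=cv2.imread('pics/m2.png',0)
c=b[90:310,330:530];c=cv2.convertScaleAbs(cv2.resize(c,(500,550)),alpha=1.6)
g=cv2.cvtColor(c,cv2.COLOR_RGB2GRAY)
# bright blobs within tray
poly=np.zeros_like(g);cv2.fillPoly(poly,[np.array([[228,275],[400,320],[375,455],[182,400]])],1)
n,l,st,ce=cv2.connectedComponentsWithStats(((g>75)&(poly>0)).astype(np.uint8))
print([(s.tolist(),e.round()) for s,e in zip(st,ce) if s[4]>40])"
```

```text
clk 14.85 pos [0.6043 0.2407 0.1313] head 15.89 tz [ 0.002  0.001 -1.   ] F [-0.5 -0.3 -1.5] op 0.188 units [-0.01  0.    0.13]
[(array([432., 228.,  12.,   9.]), 0.39)]
[(array([219., 202.,   9.,  11.]), 0.51)]
tray px [445.4 236. ] [207.9 195.7]
[([0, 0, 500, 550, 271455], array([249., 274.])), ([257, 295, 144, 33, 2950], array([314., 313.])), ([239, 332, 30, 26, 595], array([253., 344.]))]
```

```bash
python3 -c "
from h import *
for c,p in(('scene',(432,228)),('top',(219,202))):
  q=ray(c,*p,.01)[:2]-np.array([.570,.231]);a=np.radians(-18.3)
  print(c,q,'tray frame',(np.array([[np.cos(a),np.sin(a)],[-np.sin(a),np.cos(a)]])@q).round(3))
b=cv2.imread('pics/n0.png')[90:310,330:530]
cv2.imwrite('pics/n1.png',cv2.convertScaleAbs(cv2.resize(b,(500,550)),alpha=1.6))"
```

```text
scene [-0.0182 -0.0278] tray frame [-0.009 -0.032]
top [-0.0189 -0.0318] tray frame [-0.008 -0.036]
```

View pics/n1.png

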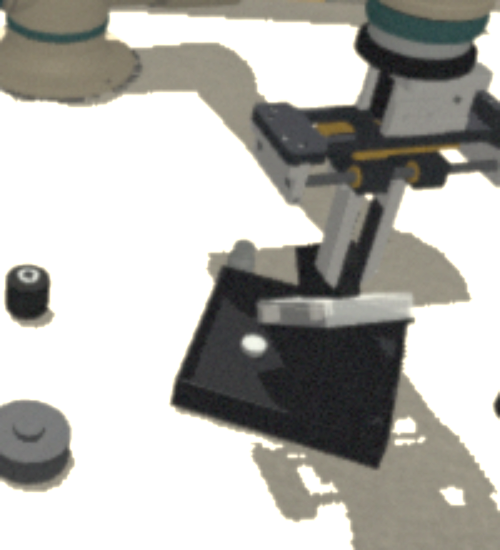

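The disc lies in the tray at crop (253,344). Both cameras put it about 35 mm from the tray's centre, so it is well inside. Now back to the mat.

>>> servo_tool([
  [-1,0,0,-0.3,0],
  [-1,0,0,-0.4,0],
  [-1,0,0,-0.4,0],
  [-1,0,0,-0.3,0],
])

```text
clock: 15.45
ee_pos: [0.604, 0.2403, 0.2014]
tool_rot: [3.111, 0.435, 0.003]
force: [0.4, 0.4, -1.8]
opening: 0.188
```

>>> servo_tool([
  [-1,-0.18,0.39,0,0],
  [-1,-0.35,0.77,0,0],
  [-1,-0.35,0.77,0,0],
  [-1,-0.35,0.77,0,0],
  [-1,-0.35,0.77,0,0],
  [-1,-0.35,0.77,0,0],
  [-1,-0.35,0.77,0,0],
  [-1,-0.35,0.77,0,0],
  [-1,-0.35,0.77,0,0],
  [-1,-0.35,0.77,0,0],
  [-1,-0.35,0.77,0,0],
  [-1,-0.18,0.39,0,0],
])

```text
clock: 16.65
ee_pos: [0.5334, -0.224, 0.2002]
tool_rot: [3.11, 0.431, -0.0]
force: [0.5, 1.1, -1.6]
opening: 0.186
```

>>> servo_tool([
  [-1,0,0,0.5,0],
  [-1,0,0,0.6,0],
  [-1,0,0,0.6,0],
  [-1,0,0,0.3,0],
  [-1,0,0,0,0],
])

```text
clock: 17.15
ee_pos: [0.5322, -0.2195, 0.0976]
tool_rot: [-3.108, -0.435, 0.007]
force: [-1.1, 0.5, -2.5]
opening: 0.189
```

```bash
python3 -c "
from h import *
to(.5337,-.2205,.082)"
```

```text
clk 17.15 pos [ 0.5322 -0.2195  0.0976] head 15.92 tz [-0.005  0.002 -1.   ] F [-1.1  0.5 -2.5] op 0.189 units [0.02 0.03 0.31]
```

>>> servo_tool([
  [-1,0.02,0.03,0.1,0],
  [-1,0,0,0.21,0],
  [-1,0.23,0,0.09,0],
  [-1,0.22,0,0.12,0],
  [-1,0.2,0,0.14,0],
  [-1,0.18,0,0.16,0],
  [-1,0.16,0,0.19,0],
  [-1,0.14,0,0.2,0],
  [-1,0,0,0.05,0],
  [-1,0,0,0,0],
], squeeze=5)

```text
clock: 18.15
ee_pos: [0.5905, -0.2056, 0.0365]
tool_rot: [-3.111, -0.435, -0.001]
force: [0.5, -0.2, -0.3]
opening: 0.192
```

```bash
python3 -c "
from h import *
to(.5885,-.2049,.035)
b=camera('scene')[:,:,::-1][120:260,190:310]
b=cv2.convertScaleAbs(cv2.resize(b,(480,560),interpolation=2),alpha=1.6);cv2.imwrite('pics/p0.png',b)
a=cv2.imread('pics/l2.png')
for x in (180,232,265): print(x,list(range(280,480,8)),a[280:480:8,x,1].tolist(),b[280:480:8,x,1].tolist(),sep='\n')"
```

```text
clk 18.15 pos [ 0.5905 -0.2056  0.0365] head 15.93 tz [ 0.  0. -1.] F [ 0.5 -0.2 -0.3] op 0.192 units [-0.03 -0.02  0.03]
180
[280, 288, 296, 304, 312, 320, 328, 336, 344, 352, 360, 368, 376, 384, 392, 400, 408, 416, 424, 432, 440, 448, 456, 464, 472]
[255, 114, 59, 160, 173, 120, 112, 88, 98, 106, 118, 174, 227, 229, 227, 227, 229, 227, 227, 227, 216, 115, 115, 51, 32]
[146, 147, 142, 144, 146, 147, 147, 150, 165, 171, 181, 202, 200, 219, 229, 229, 229, 226, 227, 222, 117, 112, 58, 42, 30]
232
[280, 288, 296, 304, 312, 320, 328, 336, 344, 352, 360, 368, 376, 384, 392, 400, 408, 416, 424, 432, 440, 448, 456, 464, 472]
[157, 85, 106, 163, 178, 176, 186, 194, 182, 178, 174, 168, 166, 144, 134, 222, 254, 255, 255, 235, 138, 115, 85, 34, 38]
[110, 110, 83, 78, 66, 53, 43, 37, 35, 34, 34, 37, 37, 32, 134, 229, 229, 229, 208, 139, 115, 91, 42, 38, 26]
265
[280, 288, 296, 304, 312, 320, 328, 336, 344, 352, 360, 368, 376, 384, 392, 400, 408, 416, 424, 432, 440, 448, 456, 464, 472]
[255, 75, 202, 255, 255, 255, 227, 226, 219, 224, 224, 224, 224, 230, 226, 227, 227, 226, 227, 189, 110, 115, 54, 38, 40]
[255, 171, 255, 255, 255, 229, 224, 224, 226, 218, 214, 214, 218, 227, 230, 227, 230, 229, 200, 115, 112, 56, 37, 40, 30]
```

>>> servo_tool([
  [-1,0,0,0.06,0],
  [-1,0,0,0,0],
  [-0.3,0,0,0,0],
  [-0.3,0,0,0,0],
  [-0.3,0,0,0,0],
  [-0.3,0,0,0,0],
  [-0.3,0,0,0,0],
])

```text
clock: 18.9
ee_pos: [0.5897, -0.2059, 0.0338]
tool_rot: [-3.111, -0.435, 0.0]
force: [0.2, 1.1, -0.2]
opening: 0.352
```

>>> servo_tool([
  [-0.3,0,0,-0.3,0],
  [-0.3,0,0,-0.6,0],
  [1,0,0,-0.8,0],
  [1,0,0,-0.8,0],
  [1,-0.5,0.5,-0.5,0],
  [1,-0.7,0.7,0,0],
  [1,-0.7,0.7,0,0],
  [1,-0.7,0.7,0,0],
  [1,-0.7,0.7,0,0],
  [1,-0.7,0.7,0,0],
  [1,-0.4,0.4,0,0],
  [1,0,0,0,0],
])

```text
clock: 20.1
ee_pos: [0.4362, -0.4816, 0.1834]
tool_rot: [3.111, 0.427, -0.002]
force: [0.9, 0.2, -0.7]
opening: 1.0
```

```bash
python3 - <<'E'
from h import *
to(.5885,-.2049,.035)
t=camera("top"); g=cv2.cvtColor(t,cv2.COLOR_RGB2GRAY)
x0,y0=345,155;im=cv2.GaussianBlur(cv2.resize(g[y0:232,x0:397],None,fx=6,fy=6,interpolation=2),(9,9),0)
cs,_=cv2.findContours((im>75).astype(np.uint8),cv2.RETR_EXTERNAL,1)
for c in sorted(cs,key=cv2.contourArea)[-2:]:
    P=np.array([ray("top",x0+(p[0][0]+.5)/6-.5,y0+(p[0][1]+.5)/6-.5,.026)[:2] for p in c],np.float32);print("box",cv2.minAreaRect(P*1000))
a=t[:,:,::-1][140:250,320:430]; b=camera('scene')[:,:,::-1][120:300,190:510]
o=np.zeros((720,800,3),np.uint8);o[:300,:300]=cv2.resize(a,(300,300));o[:281,300:800]=cv2.resize(b,(500,281))
cv2.imwrite('pics/z.png',cv2.convertScaleAbs(o[:300],alpha=1.6))
E
```

```text
clk 20.1 pos [ 0.4362 -0.4816  0.1834] head 15.64 tz [-0.001 -0.001 -1.   ] F [ 0.9  0.2 -0.7] op 1.0 units [ 4.43 -4.51  2.96]
box ((634.091552734375, -228.95530700683594), (145.18736267089844, 74.91168975830078), 88.42135620117188)
box ((555.6699829101562, -214.33779907226562), (121.45011138916016, 72.94855499267578), 16.028331756591797)
```

View pics/z.png

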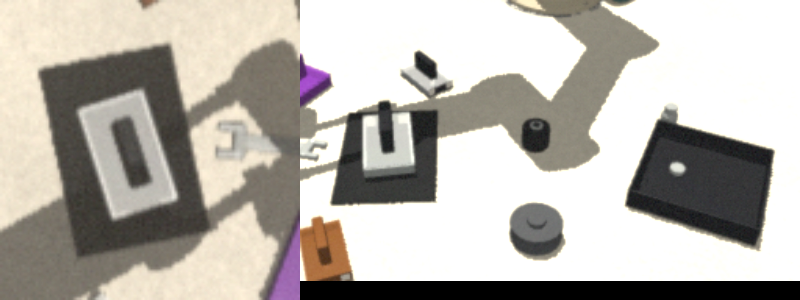

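The box lies flat at (0.556, -0.214), about 6 mm from the mat's centre. The disc is in the tray at (678,169), the bush and pulley look unmoved, and the gripper is open and clear.

```bash
python3 -c "
from station import manip
print(manip.close_job())"
```

```text
the job is handed in; nothing more can be done
None
```

The disc is in the tray and the box is back flat on its mat, let go, about 20 s into the 54 s allowed. The job is handed in; it reports no verdict.

I gripped the grey box on the mat near the rear end of its handle. Over the tray I loosened the grip so it swung slot end down to roughly 40°. Then I tightened again and shook it sideways until the disc dropped. I set it down along an arc so it came back flat.

**First lift:** the fingers had not finished closing, so they held only the tip of the handle and the box tilted about 16°. I put it back on the mat with the disc still inside and regripped lower before going to the tray.

**Last checks:**
- **Disc:** both cameras agreed that it lies about 35 mm from the tray's centre, and the final picture shows it still there.
- **Box:** its centre is about 6 mm from the mat's centre. Its outline from above matches the known size to about 3 mm, so it is flat.
- **Gripper and bystanders:** the gripper is open and clear of everything. The bush and pulley look unmoved in the final picture, though I did not measure them again.

No check failed or disagreed at the end.

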